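# Draw a round bar from the stock tube and fit it up in V-blocks for welding

### The arm

A 6-joint arm with a two-finger parallel gripper is mounted at the origin on the work surface. World frame = base frame: x ahead of the robot, y to its left, z up, the work surface at z = 0. Lengths are in m, angles in rad, forces in N, time in s.
With the tool pointing down it reaches from about 0.375 to 0.9 m from the base axis. Payload 3.1 kg.
Tool frame: the origin (TCP) lies at the very end of the fingers, on their centre line; the grasp point (between the pads) lies arm.grip_depth behind it (arm.grip_depth is the distance from the TCP to the grasp point, in m); z points along the fingers, y is the direction in which the jaws open and shut (so a half turn about z gives the same grasp; the last joint's range is limited). The gripper opens to 85 mm and grips with 20 to 120 N. Pads are 22 mm wide; open, the fingers measure 114 mm over their backs; the gripper's body (76 mm by 85 mm) begins 54 mm behind the grasp point. The pads swing forward as they close: fully open they stand 13 mm farther back than shut.
Start: joints at [-1.339, 0.527, 1.433, -0, 1.181, -0.178], TCP at [0.249, -0.573, 0.231] pointing down, gripper open.
Joint ranges: [-3.08, 3.08], [-0.75, 2.2], [0.22, 2.44], [-1.43, 4.57], [0, 2.65], [-2.85, 2.85]. Speed limits (rad/s): [2.79, 2.79, 3.14, 3.14, 3.14, 3.14].

### API

Orientations are given as a rotation vector (axis times angle).
In Python, from rig import arm, vision, ticket, spotter gives the robot as it stands. The module is installed in compiled form; this text tells all that it offers.
- The arm moves only by the tool step_arm, never from a script. Its argument "rows" is a list of rows, each a list of 7 numbers: the shift along the world's x, y, z in m, then the turn, a rotation vector about the world's x, y, z in degrees, then the opening in per cent of the stroke, from 0 (shut) to 100 (fully open). A call has 1 to 8 rows; each row shifts and turns the commanded pose from where the row before left it; what a row does not reach is not made up. A row lasts 1/10 s, in which the tool goes at most 50 mm and 8.59 degrees, less where a joint would pass 70% of its speed; a pose out of reach is approached as far as the arm can. A call with a gripper value outside its range is refused whole. The fingers move at their own pace and stop on an object; "newtons" is the grip in N (left out, the last holds). Time passes only in rows, so rows that do not move let the fingers close. It gives the time, the measured TCP pose, the force and the opening at its end, in the units of the state.
- arm.sense(): the state, without advancing time (a new reading comes with each control period).
- vision.get_image(name): name is "scene" or "top" or "wrist"; returns the picture (384x512x3 uint8, red, green, blue); there is no depth.
- vision.camera_info(name): a dict with "fovy" (degrees; the focal length in pixels is half the picture's height over the tangent of half this angle, whatever the lens; pixels are square), "cx", "cy" (the principal point, pixels), "R" (3x3) and "t" (3): a world point X has camera coordinates R X + t; the wrist camera has in their place "tool_from_camera" (4x4, takes a point from camera to tool coordinates, whose origin is the TCP and whose axes are the flange's). Camera axes: x right, y down, z forward; pixel columns grow to the right and rows downward; lengths in m; the calibration is good to about 2 mm. A picture is of the moment at which its call begins: read the wrist's pose just before it. camera_info takes no time and is no camera call.
- ticket.finish_job(): hands the job in, once; it reports no verdict.
Trained networks look in the newest picture that a camera, given by its name, has taken for a name from the list of things; names that differ only in an ending like _2 or _b are one class to them, and where a whole thing is asked for, a point or a joint stands for the part that bears it (a point fixed in the world has none). Each returns a list of dicts, best first, with "score" (0 to 1); they miss things now and then, are a little off and sometimes report something else, mostly with a low value. They report only what shows in the picture. A call takes as long as a camera call.
- spotter.boxes_of(query, camera): "xyz" ([x, y, z] in m, in world coordinates, good to about 4 mm: the middle of the surface that is visible of it).
- spotter.landmark_of(query, camera): "xyz" ([x, y, z] in m, in world coordinates, good to about 4 mm: a listed point, or the origin of a listed thing).
The state is a dict: "time_s": time; "joint_pos": joint angles; "joint_velocities": joint speeds; "effort": joint torques, N m; "eef_pos": TCP position; "ee_rot": TCP orientation; "contact_force": force on the tool from outside, world axes, zero at the start; "wrist_torque": the same for the moment, N m; "width": finger opening in m.
Only numpy, scipy, OpenCV 4.12 (cv2) and the standard library are available. Lean on these libraries where they do the work, as an engineer would, in place of code of your own. Each camera call takes 0.05 s, during which the arm holds its last target.

### The job

Draw the red-ended round bar out of the yellow stock tube hand over hand: pull, let go, take a fresh grip, and change grip once more after the red end has passed the V rest and before the tail leaves the tube, so that you hold the bar level and near its middle as its tail comes free. Lay it in the two V-blocks of the fixture, red end towards the upright plate and about 3 cm short of it, without dropping it in and without ever letting it touch the bench, and let go. Then slide it along the V-blocks until its red end butts against the plate and leave it lying in both of them; leave the hammer, the wire brush, the spray can and the red magnet square where they are.

Things in the scene. Friction and masses are not known exactly. Their poses are not given: they have to be found in the camera images.
- rack: Bar rack, fixed: blue rail 820 x 60 x 10 mm carrying a level yellow tube and an open V rest. Origin on the bench below the tube's open mouth; +x along the tube out of the mouth, z up. The tube (bore 22, outside 28 mm) reaches from x = -480 to 0 mm, axis at y = 0, z = 89 mm. The bar lies on the tube's floor, its axis at z = 85 mm, with 8 mm free play: far out, it droops a little.
- tube_mouth (a point): Point in the tube's open mouth on the line of the lying bar's axis: rack frame (0, 0, 85) mm, axes as the rack.
- rest (a point): Point in the V rest where the axis of a bar lying in it is: rack frame (290, 0, 79) mm, axes as the rack. Two arms of 10 mm round steel at 45 degrees, 74 mm across, tops at z = 99 mm, on an 18 mm post. Fingers round the bar cannot pass through it: between tube and rest keep the grasp point at rack x = 35 to 250 mm. A bar whose tail is out of the tube lifts straight up out of it.
- fixture: Weld fixture, fixed: grey rail 620 x 90 x 15 mm with two steel V-blocks and an upright plate. Origin on the bench midway between the blocks; +x along the grooves towards the plate, z up. Blocks centred at x = -130 and 130 mm, 50 mm long, 60 mm wide, tops at z = 65 mm; 90 degree V grooves along y = 0, 32 mm wide at the top, 16 mm deep. The -x end is open.
- seat (a point): Where the bar's middle is when the bar lies in both V-blocks with its red end against the plate: fixture frame (0, 0, 59) mm, axes as the fixture. A bar lying in the grooves has its axis at this height.
- plate_face (a point): Point on the near face of the copper-coloured upright plate (90 x 90 x 8 mm, top 105 mm above the bench) where the middle of the red end must butt: fixture frame (270, 0, 59) mm, axes as the fixture.
- bar_centre (a point): Middle of the loose round steel bar on its axis (its centre of mass). Diameter 14 mm, length 540 mm, mass 0.5 to 0.8 kg. Its x axis runs along the bar towards the red end; y and z turn with the bar as it rolls. At the start it lies in the tube with its red end 60 to 90 mm out of the mouth.
- bar_red (a point): Centre of the bar's red-painted end face (the last 30 mm are red), 270 mm from the middle; axes as bar_centre.
- hammer: Bystander: hammer about 240 mm long lying on the bench, 26 mm high; origin under it near its middle, x along it to the head.
- brush: Bystander: wire brush lying on its side, wooden handle 260 x 16 mm, 26 mm high; origin under its middle, x along it to the bristles.
- spray_mid (a point): Bystander: green aerosol can with a white cap, 52 mm diameter, 150 mm high, standing; the point is half-way up on its axis.
- magnet: Bystander: red triangular magnet square 100 x 50 x 16 mm lying flat; origin on the bench at the middle of its long side.

How it is judged:
On the way, in this order (a step that is already met when the one before it is completed fails the run):
1. the bar's red end is past the V rest, its tail still in the tube, and the fingers have let go for a fresh grip (x of bar_red in the frame of rack above 0.295 m and x of bar_centre in the frame of rack below 0.265 m and contact force between the fingers and bar below 0.1 N), for 0.1 s.
2. the bar's tail is clear of the tube, the bar held level by a grip within 100 mm of its middle (x of bar_centre in the frame of rack above 0.27 m and distance between the grasp point and bar_centre below 0.1 m and contact force between the fingers and bar above 1 N and angle between bar_centre's own x axis and vertical between 1.4 and 1.74 rad), for 0.1 s.
3. the bar lies in both V-blocks, let go, its red end 8 to 70 mm short of the plate (y of bar_red in the frame of fixture between -0.004 and 0.004 m and z of bar_red in the frame of fixture between 0.054 and 0.064 m and y of bar_centre in the frame of fixture between -0.004 and 0.004 m and z of bar_centre in the frame of fixture between 0.054 and 0.064 m and angle between the x axis of bar_centre and the x axis of fixture, either way round below 0.025 rad and x of bar_red in the frame of fixture between 0.2 and 0.262 m and contact force between the fingers and bar below 0.1 N), for 0.2 s.
At the end, for the whole second after the job is handed in: The bar lies still in both V-blocks (middle and red end within 4 mm of the groove line sideways and 5 mm of the seated height, bar in line with the grooves within 0.025 rad) with its red end against the plate (gap under 3 mm) (y of bar_red in the frame of fixture between -0.004 and 0.004 m and z of bar_red in the frame of fixture between 0.054 and 0.064 m and y of bar_centre in the frame of fixture between -0.004 and 0.004 m and z of bar_centre in the frame of fixture between 0.054 and 0.064 m and angle between the x axis of bar_centre and the x axis of fixture, either way round below 0.025 rad and x of bar_red in the frame of fixture above 0.267 m and linear speed of bar below 0.01 m/s); the robot touches nothing.
It fails at once if the bar touches the bench (contact force between bar and table above 0.5 N).
It fails at once if the bar is dropped into the fixture or rammed against it (over 200 N, as from a fall of about 25 mm) (contact force between bar and fixture above 200 N).
It fails at once if a bystander is moved more than 30 mm (distance of any of hammer, brush, spray_mid, magnet from where it was at the start of the episode above 0.03 m).
It also fails if it takes over 61 s, if anything falls off the work surface, if the arm or the gripper's body presses on something with over 40 N, if the wrist force passes 120 N, or if a joint passes its speed limit or range.

## Working session

There is one attempt and no reset: what is moved stays moved. The work goes in short steps, Python scripts to look and compute and a tool call to move; the robot and the scene stay as the last step left them, time stands still between calls to the robot, and variables do not carry over. Pictures are saved under pics/ and viewed, and the job is handed in when it is done.

Besides the shell and the picture viewer there is one more tool, called after "Emit:" in YAML: its name, and indented under it one key for each argument. step_arm: Moves the arm, as the interface text tells. Its arguments: {"type":"object","properties":{"rows":{"type":"array","items":{"type":"array","items":{"type":"number"}}},"newtons":{"type":"number"}},"required":["rows"]}

```bash
mkdir -p pics; cat > h.py <<'E'
from rig import arm, vision, ticket, spotter
import numpy as np, cv2
def save(cam,n):
    im=vision.get_image(cam); cv2.imwrite(f'pics/{n}.png',im[:,:,::-1]); return im
E
python3 - <<'E'
from h import *
print(arm.sense(), arm.grip_depth)
for c in('scene','top'):
    save(c,c+'0'); i=vision.camera_info(c); print(c,i)
    for q in ('rack','tube_mouth','rest','fixture','seat','plate_face','bar_red'):
        r=spotter.landmark_of(q,c); print(q,[(np.round(d['xyz'],4).tolist(),round(d['score'],2)) for d in r[:2]])
print(vision.camera_info('wrist'))
E
```

```text
{'time_s': 0.0, 'joint_pos': array([-1.33953950e+00,  5.28497589e-01,  1.43392113e+00,  2.10195303e-05,
        1.18141430e+00, -1.78508821e-01]), 'joint_velocities': array([ 0.00027658, -0.00052909,  0.00112443,  0.00064087,  0.00029072,
       -0.00058112]), 'effort': array([-5.12162217e-05, -4.42346907e+01, -1.78028530e+01, -2.21854516e-04,
        8.47849413e-03,  1.26425215e-05]), 'eef_pos': array([ 0.24885361, -0.57252406,  0.23030834]), 'ee_rot': array([-3.07369501e+00, -6.38696629e-01,  6.22381724e-05]), 'contact_force': array([-0.19073622,  0.55928237,  0.09876777]), 'wrist_torque': array([ 0.06818532,  0.00235351, -0.0278446 ]), 'width': 0.08534766305858661} 0.0187
scene {'fovy': 42.54884100374744, 'cx': 253.36044054435126, 'cy': 191.08647513348404, 'R': array([[ 0.78148363,  0.62392486,  0.00105207],
       [ 0.48559631, -0.60716269, -0.62892742],
       [-0.39176467,  0.49200736, -0.77746331]]), 't': array([-0.41915887, -0.22990625,  1.62530554])}
rack [([0.6051, 0.1566, 0.0024], 0.83), ([0.4866, 0.4078, 0.0004], 0.23)]
tube_mouth [([0.6112, 0.158, 0.0828], 0.63)]
rest [(
[... 612 characters left out ...]
 0.94)]
rest [([0.6291, -0.131, 0.0833], 0.83)]
fixture []
seat [([0.4211, -0.1146, 0.0598], 0.75), ([0.4256, -0.1143, -0.0018], 0.67)]
plate_face [([0.4289, -0.3851, 0.0597], 0.98), ([0.6074, 0.1546, 0.0867], 0.6)]
bar_red [([0.6179, 0.0662, 0.0868], 0.66)]
{'fovy': 66.05446782246015, 'cx': 254.13792087879872, 'cy': 194.51855850197538, 'tool_from_camera': array([[ 4.19258117e-04, -9.62051116e-01, -2.72868968e-01,
         6.89242111e-02],
       [ 9.99999766e-01,  2.55883604e-04,  6.34315118e-04,
         1.21603044e-03],
       [-5.40420872e-04, -2.72869170e-01,  9.62050999e-01,
        -1.41375470e-01],
       [ 0.00000000e+00,  0.00000000e+00,  0.00000000e+00,
         1.00000000e+00]])}
```

View pics/scene0.png

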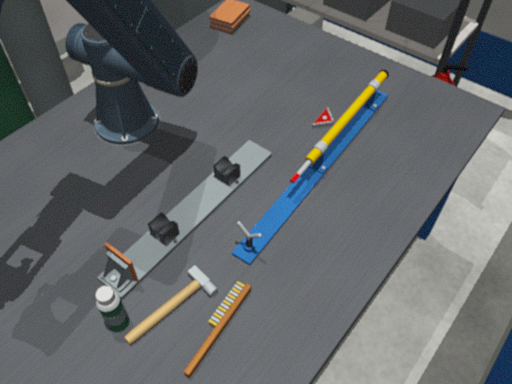

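View pics/top0.png

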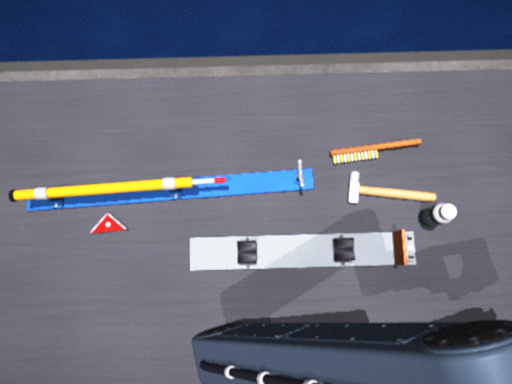

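Top view: yellow tube from (12,195) to (192,183), red bar end at (222,180), rest at (300,175), fixture plate at (405,248), V-blocks at (247,252) and (343,250). I'll refine the two axes by line fits.

```bash
cat >> h.py <<'E'
def K(i):
    f=192/np.tan(np.radians(i['fovy']/2)); return np.array([[f,0,i['cx']],[0,f,i['cy']],[0,0,1]])
def ray(i,uv,z):
    uv=np.atleast_2d(uv); d=np.c_[uv,np.ones(len(uv))]@np.linalg.inv(K(i)).T@i['R']
    c=-i['R'].T@i['t']; s=(z-c[2])/d[:,2]; return c+d*s[:,None]
def proj(i,X):
    X=np.atleast_2d(X)@i['R'].T+i['t']; p=X@K(i).T; return p[:,:2]/p[:,2:]
E
python3 - <<'E'
from h import *
for c in('top','scene'):
    im=cv2.imread(f'pics/{c}0.png'); i=vision.camera_info(c)
    hsv=cv2.cvtColor(im,cv2.COLOR_BGR2HSV)
    m=((hsv[...,0]>20)&(hsv[...,0]<35)&(hsv[...,1]>150)&(hsv[...,2]>120)).astype(np.uint8)
    n,l,s,_=cv2.connectedComponentsWithStats(m); k=1+np.argmax(s[1:,4]); 
    v,u=np.nonzero(l==k); P=ray(i,np.c_[u,v],.089)
    vx,vy,x0,y0=cv2.fitLine(P[:,:2].astype(np.float32),cv2.DIST_L2,0,.01,.01).ravel()
    if vy>0: vx,vy=-vx,-vy
    print(c,'tube',s[k],np.degrees(np.arctan2(vy,vx)),'x at y=.157:',x0+(.157-y0)*vx/vy,'x at y=-.1305',x0+(-.1305-y0)*vx/vy, P[:,1].min())
    # grey rail
    b=im.astype(int); m=((hsv[...,1]<40)&(hsv[...,2]>125)).astype(np.uint8)
    n,l,s,_=cv2.connectedComponentsWithStats(m)
    for k in 1+np.argsort(-s[1:,4])[:4]: 
        print(s[k].tolist())
    cv2.imwrite(f'pics/{c}_m.png',m*255)
    r=((hsv[...,0]<8)|(hsv[...,0]>172))&(hsv[...,1]>170)&(hsv[...,2]>100)
    n,l,s,ce=cv2.connectedComponentsWithStats(r.astype(np.uint8))
    for k in range(1,n):
        if s[k,4]>8: print('red',s[k].tolist(), ray(i,ce[k],.085).round(4))
    A=proj(i,[[.6105,.157,.085],[.6292,-.1305,.079],[.4225,-.1145,.059],[.4265,-.3845,.059]]); print(A.round(1).tolist())
    im2=cv2.resize(im,None,fx=1.5,fy=1.5)
    for a in A: cv2.circle(im2,tuple(int(t*1.5) for t in a),3,(255,0,255),1)
    cv2.imwrite(f'pics/{c}_o.png',im2)
E
```

```text
top tube [  47  179  116   19 1095] -86.62993 x at y=.157: 0.60855556 x at y=-.1305 0.6254855 0.23644486639831486
[0, 60, 512, 320, 105761]
[443, 255, 20, 23, 302]
[477, 278, 35, 17, 199]
[257, 371, 13, 13, 84]
red [215, 178, 10, 4, 32] [[0.6118 0.0822 0.085 ]]
red [93, 216, 30, 17, 210] [[0.4927 0.3798 0.085 ]]
[[192.1, 180.8], [299.3, 172.3], [295.1, 250.2], [397.3, 247.0]]
scene tube [322  86  53  59 622] -86.67185 x at y=.157: 0.608842 x at y=-.1305 0.6255609 0.2462906100051636
[315, 117, 197, 267, 19780]
[167, 172, 71, 70, 1820]
[322, 20, 114, 56, 1293]
[123, 231, 53, 49, 1105]
red [436, 73, 13, 9, 67] [[0.7402 0.7525 0.085 ]]
red [451, 81, 4, 4, 9] [[0.7788 0.7441 0.085 ]]
red [315, 110, 16, 12, 75] [[0.5391 0.3414 0.085 ]]
red [291, 174, 8, 8, 36] [[0.6129 0.0856 0.085 ]]
[[308.4, 162.1], [249.9, 232.5], [195.1, 193.9], [122.1, 261.0]]
```

View pics/top_m.png

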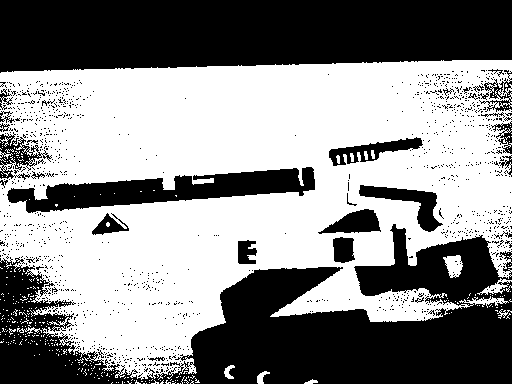

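View pics/top_o.png

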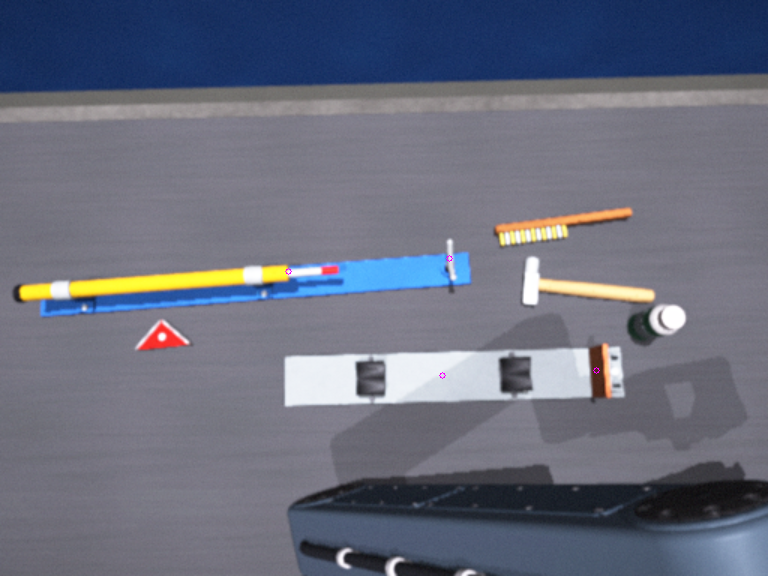

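View pics/scene_o.png

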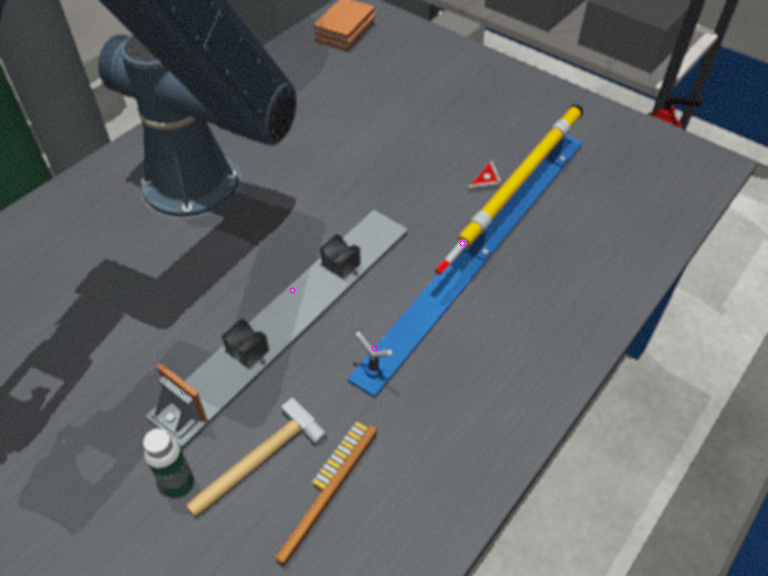

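```bash
python3 - <<'E'
from h import *
i=vision.camera_info('top'); g=cv2.cvtColor(cv2.imread('pics/top0.png'),cv2.COLOR_BGR2GRAY).astype(float)
g=cv2.GaussianBlur(g,(0,0),1); gy=np.gradient(g,axis=0)
for lo,hi,sg,cols in ((226,245,1,list(range(195,232))+list(range(262,330))+list(range(358,385))),(260,276,-1,list(range(195,225))+list(range(262,330))+list(range(358,385)))):
    pts=[]
    for u in cols:
        w=np.maximum(sg*gy[lo:hi,u],0); v=np.argmax(w)+lo; ww=np.maximum(sg*gy[v-2:v+3,u],0); pts.append((u,(ww*np.arange(v-2,v+3)).sum()/ww.sum()))
    P=ray(i,np.array(pts),.015)[:,:2]
    vx,vy,x0,y0=cv2.fitLine(P.astype(np.float32),cv2.DIST_HUBER,0,.01,.01).ravel()
    r=(P-[x0,y0])@[-vy,vx]
    print(np.degrees(np.arctan2(-abs(vy),vx*-np.sign(vy))),x0+(-.1145-y0)*vx/vy,x0+(-.3845-y0)*vx/vy,np.abs(r).mean())
print(ray(i,[[190,253],[415.5,248]],.015))
E
```

```text
-89.3653 0.46746615 0.4704572 0.0004993121239782015
-89.32203 0.37806225 0.38125727 0.00040313482982559884
[[ 0.4208536   0.17386146  0.015     ]
 [ 0.42443531 -0.44688284  0.015     ]]
```

Emit:
step_arm:
  rows:
    - [0.022,0.0415,0,0,0,4.4,100]
    - [0.022,0.0415,0,0,0,4.4,100]
    - [0.022,0.0415,0,0,0,4.4,100]
    - [0.022,0.0415,0,0,0,4.4,100]
    - [0.022,0.0415,0,0,0,4.4,100]
    - [0.022,0.0415,0,0,0,4.4,100]
    - [0.022,0.0415,0,0,0,4.4,100]
    - [0.022,0.0415,0,0,0,4.4,100]
  newtons: 50

```text
time_s: 1.6
eef_pos: [0.4258, -0.2396, 0.2316]
ee_rot: [2.736, 1.543, 0.001]
contact_force: [0.5, -0.7, -0.3]
width: 0.0851
```

Emit:
step_arm:
  rows:
    - [0.023,0.0415,0,0,0,4.4,100]
    - [0.023,0.0415,0,0,0,4.4,100]
    - [0.023,0.0415,0,0,0,4.4,100]
    - [0.023,0.0415,0,0,0,4.4,100]
    - [0.023,0.0415,0,0,0,4.4,100]
    - [0.023,0.0415,0,0,0,4.4,100]
    - [0.023,0.0415,0,0,0,4.4,100]
    - [0.023,0.0415,0,0,0,4.4,100]

```text
time_s: 2.4
eef_pos: [0.6098, 0.0927, 0.2315]
ee_rot: [2.141, 2.299, 0.0]
contact_force: [0.2, -1.3, -0.7]
width: 0.0853
```

```bash
cat >> h.py <<'E'
from scipy.spatial.transform import Rotation as Rn
RO=np.array([.6093,.157]); RD=np.array([np.cos(np.radians(-86.65)),np.sin(np.radians(-86.65))])
FD=np.array([np.cos(np.radians(-89.34)),np.sin(np.radians(-89.34))]); FO=np.array([.4230,-.1145])
def st():
    s=arm.sense(); R=Rn.from_rotvec(s['ee_rot']).as_matrix(); p=s['eef_pos']; g=p-R[:,2]*arm.grip_depth
    d=g[:2]-RO; f=g[:2]-FO
    print('t %.2f tcp %s g %s rack x %.4f y %.4f fix x %.4f y %.4f tooly %.2f tilt %s F %s T %s w %.4f'%(s['time_s'],p.round(4),g.round(4),d@RD,RD[0]*d[1]-RD[1]*d[0],f@FD,FD[0]*f[1]-FD[1]*f[0],np.degrees(np.arctan2(R[1,1],R[0,1])),R[:,2].round(4),s['contact_force'].round(1),s['wrist_torque'].round(2),s['width']))
    return s,R
def wcam(s,R):
    T=vision.camera_info('wrist'); M=T['tool_from_camera']; Rc=R@M[:3,:3]; tc=s['eef_pos']+R@M[:3,3]
    return dict(fovy=T['fovy'],cx=T['cx'],cy=T['cy'],R=Rc.T,t=-Rc.T@tc)
E
python3 - <<'E'
from h import *
s,R=st(); print(s['joint_pos'].round(3))
i=wcam(s,R); save('wrist','w1')
for q in('tube_mouth','bar_red'): print(q,[(np.round(d['xyz'],4),round(d['score'],2)) for d in spotter.landmark_of(q,'wrist')[:2]])
A=proj(i,[[*(RO),.085],[*(RO+.087*RD),.085]]); print(A)
E
```

```text
t 2.40 tcp [0.6098 0.0927 0.2315] g [0.6098 0.0927 0.2502] rack x 0.0642 y -0.0033 fix x -0.2051 y 0.1892 tooly 4.08 tilt [ 4.e-04 -2.e-04 -1.e+00] F [ 0.2 -1.3 -0.7] T [-0.05 -0.04  0.03] w 0.0853
[-0.03   0.516  1.454 -0.     1.171 -0.101]
tube_mouth [(array([0.6087, 0.1539, 0.0809]), 0.83)]
bar_red [(array([0.614 , 0.0659, 0.0859]), 0.83)]
[[258.17348975 114.73387251]
 [256.73726325 202.93746514]]
```

View pics/w1.png

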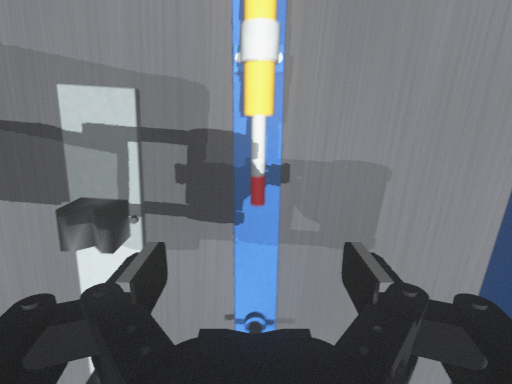

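Wrist view: mouth at (259,115), red end face at (258,204), within 1 px of my rack model, so red end is at rack x≈0.088. Descend and grip.

Emit:
step_arm:
  rows:
    - [0.0035,0.001,-0.035,0,0,-0.7,100]
    - [0,0,-0.04,0,0,0,60]
    - [0,0,-0.04,0,0,0,60]
    - [0,0,-0.03,0,0,0,50]
    - [0,0,-0.02,0,0,0,40]
    - [0,0,0,0,0,0,0]
    - [0,0,0,0,0,0,0]
    - [0,0,0,0,0,0,0]
  newtons: 50

```text
time_s: 3.35
eef_pos: [0.6129, 0.0907, 0.0673]
ee_rot: [2.158, 2.281, -0.0]
contact_force: [0.0, -1.7, -2.8]
width: 0.012
```

```bash
python3 - <<'E'
from h import *
st(); save('wrist','w2')
E
```

```text
t 3.35 tcp [0.6129 0.0907 0.0673] g [0.6129 0.0908 0.086 ] rack x 0.0663 y -0.0003 fix x -0.2031 y 0.1922 tooly 3.17 tilt [ 0.001 -0.001 -1.   ] F [ 0.  -1.7 -2.8] T [-0.24  0.01  0.08] w 0.0120
```

View pics/w2.png

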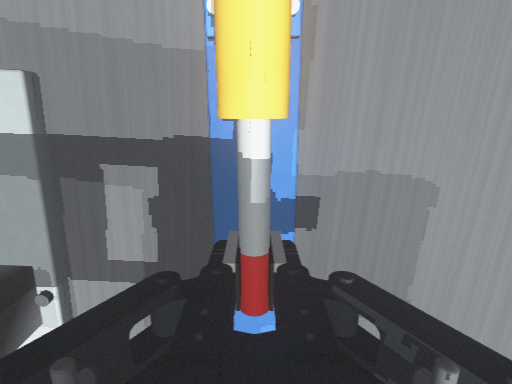

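The fingers hold the bar, with the red end just past the pads. Pull 1.

Emit:
step_arm:
  rows:
    - [0.0006,-0.01,0,0,0,0,0]
    - [0.0014,-0.024,0,0,0,0,0]
    - [0.0015,-0.025,0,0,0,0,0]
    - [0.0015,-0.025,0,0,0,0,0]
    - [0.0015,-0.025,0,0,0,0,0]
    - [0.0015,-0.025,0,0,0,0,0]
    - [0.0014,-0.024,0,0,0,0,0]
    - [0.0012,-0.02,0,0,0,0,0]

```text
time_s: 4.2
eef_pos: [0.6229, -0.0876, 0.0669]
ee_rot: [-2.16, -2.281, -0.001]
contact_force: [-0.1, 1.4, -3.0]
width: 0.0125
```

```bash
python3 - <<'E'
from h import *
st(); save('wrist','w3')
E
```

```text
t 4.20 tcp [ 0.6229 -0.0876  0.0669] g [ 0.6229 -0.0876  0.0856] rack x 0.2450 y -0.0007 fix x -0.0246 y 0.2002 tooly 3.14 tilt [ 2.e-04  4.e-04 -1.e+00] F [-0.1  1.4 -3. ] T [0.18 0.01 0.1 ] w 0.0125
```

View pics/w3.png

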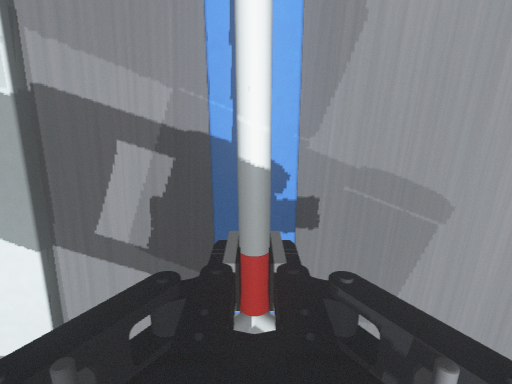

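Emit:
step_arm:
  rows:
    - [-0.0006,0.01,0,0,0,0,0]
    - [0,0,0,0,0,0,50]
    - [0,0,0,0,0,0,50]
    - [0,0,0,0,0,0,50]
    - [-0.0018,0.03,0,0,0,0,50]
    - [-0.002,0.035,0,0,0,0,50]
    - [-0.002,0.035,0,0,0,0,50]
    - [-0.002,0.035,0,0,0,0,50]

```text
time_s: 5.05
eef_pos: [0.6149, 0.0603, 0.0667]
ee_rot: [2.159, 2.282, 0.001]
contact_force: [0.2, 0.7, 0.1]
width: 0.0429
```

Emit:
step_arm:
  rows:
    - [-0.0018,0.03,0,0,0,0,50]
    - [-0.001,0.018,0,0,0,0,50]
    - [0,0,0,0,0,0,50]

```text
time_s: 5.35
eef_pos: [0.6117, 0.1093, 0.0666]
ee_rot: [2.154, 2.286, 0.001]
contact_force: [-0.5, 0.2, -0.4]
width: 0.0427
```

```bash
python3 - <<'E'
from h import *
st(); save('wrist','w4'); im=save('scene','s4'); save('top','t4')
cv2.imwrite('pics/s4z.png',cv2.resize(im[100:260,220:350,::-1],None,fx=4.5,fy=3.7)) 
i=vision.camera_info('scene'); print(proj(i,[[*(RO+.257*RD),.085],[*(RO+.257*RD),.077],[*(RO+.29*RD),.079]]))
for c in('scene','top'): print([(np.round(d['xyz'],4),round(d['score'],2)) for d in spotter.landmark_of('bar_red',c)[:2]], RO+.257*RD)
E
```

```text
t 5.35 tcp [0.6117 0.1093 0.0666] g [0.6116 0.1093 0.0853] rack x 0.0477 y -0.0004 fix x -0.2216 y 0.1912 tooly 3.40 tilt [ 4.e-04  2.e-04 -1.e+00] F [-0.5  0.2 -0.4] T [-0.03  0.02 -0.02] w 0.0427
[[255.97323811 222.35272594]
 [255.95719788 224.15051161]
 [248.5026127  232.38200009]]
[(array([ 0.6264, -0.0971,  0.0821]), 0.62)] [ 0.62431785 -0.09956084]
[(array([ 0.6233, -0.0996,  0.0851]), 0.85)] [ 0.62431785 -0.09956084]
```

View pics/s4z.png

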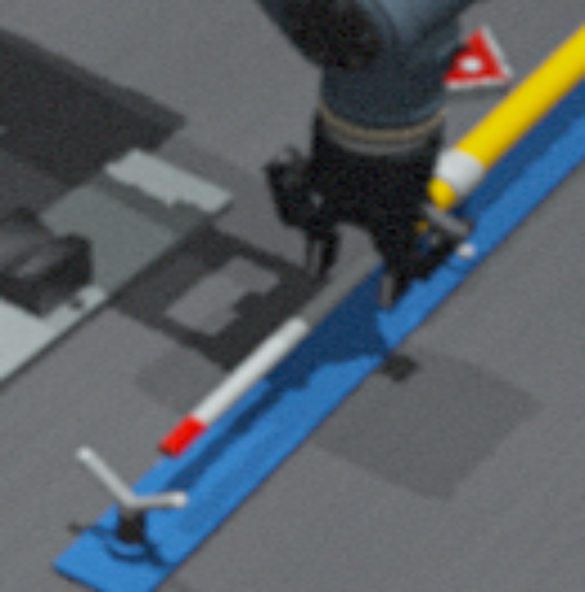

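View pics/w4.png

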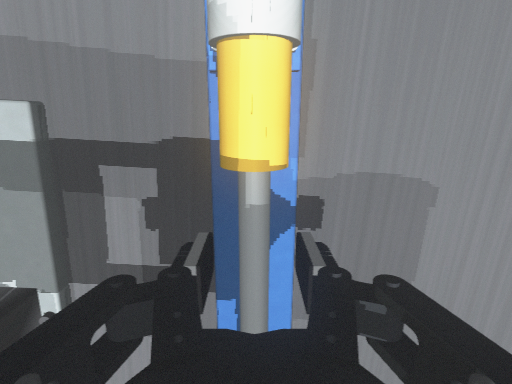

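Bar lies level, its red end (zoom ≈(180,435)) just short of the rest. Grip again and pull 2.

Emit:
step_arm:
  rows:
    - [0,0,0,0,0,0,0]
    - [0,0,0,0,0,0,0]
    - [0,0,0,0,0,0,0]
    - [0.0006,-0.01,0.001,0,0,0,0]
    - [0.0015,-0.025,0,0,0,0,0]
    - [0.0015,-0.025,0,0,0,0,0]
    - [0.0015,-0.025,0,0,0,0,0]
    - [0.0015,-0.025,0,0,0,0,0]

```text
time_s: 6.4
eef_pos: [0.6175, -0.0042, 0.0663]
ee_rot: [-2.158, -2.28, 0.001]
contact_force: [-0.2, 1.0, -5.0]
width: 0.0125
```

Emit:
step_arm:
  rows:
    - [0.0015,-0.025,0,0,0,0,0]
    - [0.0015,-0.025,0,0,0,0,0]
    - [0.0013,-0.022,0,0,0,0,0]
    - [0.001,-0.018,0,0,0,0,0]
    - [0,0,0,0,0,0,0]

```text
time_s: 6.9
eef_pos: [0.6237, -0.0966, 0.0666]
ee_rot: [2.161, 2.279, -0.002]
contact_force: [-0.2, -0.9, -5.5]
width: 0.0122
```

```bash
python3 - <<'E'
from h import *
st(); im=save('scene','s5')
cv2.imwrite('pics/s5z.png',cv2.resize(im[140:300,180:330,::-1],None,fx=4.5,fy=3.7)) 
for c in('scene',): print([(np.round(d['xyz'],4),round(d['score'],2), (np.array(d['xyz'][:2])-RO)@RD) for d in spotter.landmark_of('bar_red',c)[:2]])
E
```

```text
t 6.90 tcp [ 0.6237 -0.0966  0.0666] g [ 0.6237 -0.0965  0.0853] rack x 0.2539 y -0.0004 fix x -0.0157 y 0.2009 tooly 3.05 tilt [-3.0e-04 -1.4e-03 -1.0e+00] F [-0.2 -0.9 -5.5] T [-0.14  0.07  0.12] w 0.0122
[(array([ 0.6392, -0.3025,  0.0817]), 0.67, np.float64(0.46046202065149394))]
```

View pics/s5z.png

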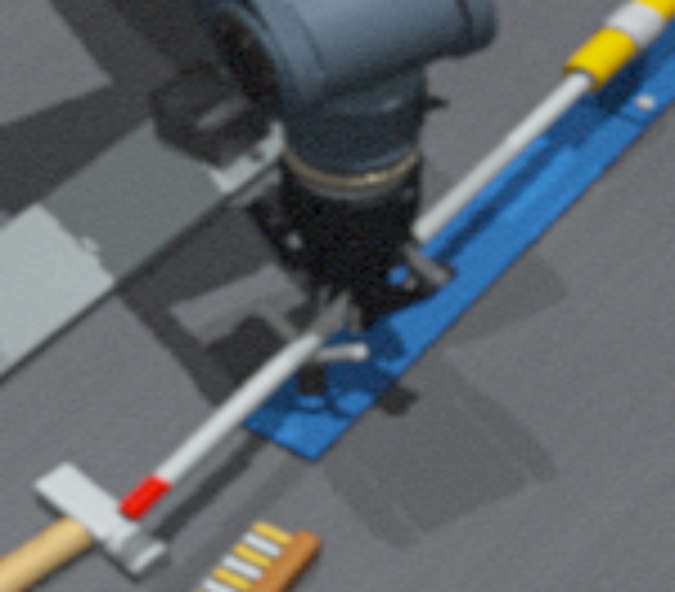

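Red end has passed the rest (zoom ≈(145,497)) at rack x≈0.462. Release and go back for the third grip, ~35 mm behind the middle.

Emit:
step_arm:
  rows:
    - [0,0,-0.002,0,0,0,0]
    - [0,0,0,0,0,0,50]
    - [0,0,0,0,0,0,50]
    - [0,0,0,0,0,0,50]
    - [-0.0015,0.025,0,0,0,0,50]
    - [-0.002,0.035,0,0,0,0,50]
    - [-0.0015,0.025,0,0,0,0,50]
    - [-0.0006,0.01,0,0,0,0,50]

```text
time_s: 7.8
eef_pos: [0.618, 0.0044, 0.0659]
ee_rot: [-2.156, -2.285, -0.001]
contact_force: [0.1, -1.0, 0.3]
width: 0.0428
```

Emit:
step_arm:
  rows:
    - [0,0,0,0,0,0,50]
    - [0,0,0,0,0,0,50]

```text
time_s: 8.0
eef_pos: [0.6188, 0.0012, 0.0657]
ee_rot: [2.158, 2.282, 0.0]
contact_force: [0.8, -0.5, -0.6]
width: 0.0426
```

```bash
python3 - <<'E'
from h import *
s,R=st(); im=save('scene','s6'); save('wrist','w6')
cv2.imwrite('pics/s6z.png',cv2.resize(im[140:300,180:330,::-1],None,fx=4.5,fy=3.7)) 
for c in('scene','top'):
  if c=='top': save('top','t6')
  for q in ('bar_red','bar_centre'): print(c,q,[(np.round(d['xyz'],4),round(d['score'],2), (np.array(d['xyz'][:2])-RO)@RD) for d in spotter.landmark_of(q,c)[:2]])
E
```

```text
t 8.00 tcp [0.6188 0.0012 0.0657] g [0.6188 0.0012 0.0844] rack x 0.1561 y 0.0004 fix x -0.1134 y 0.1971 tooly 3.20 tilt [ 1.2e-03 -7.0e-04 -1.0e+00] F [ 0.8 -0.5 -0.6] T [-0.04  0.04  0.  ] w 0.0426
scene bar_red [(array([ 0.636 , -0.2977,  0.0733]), 0.82, np.float64(0.45548323016796355))]
scene bar_centre [(array([ 0.6134, -0.0273,  0.0808]), 0.93, np.float64(0.1842246530127991)), (array([ 0.4267, -0.3835,  0.0632]), 0.62, np.float64(0.5289061232599553))]
top bar_red [(array([ 0.6366, -0.2983,  0.0743]), 0.95, np.float64(0.4561172660229086))]
top bar_centre [(array([ 0.622 , -0.0274,  0.08  ]), 0.72, np.float64(0.18482702504669507))]
```

View pics/s6z.png

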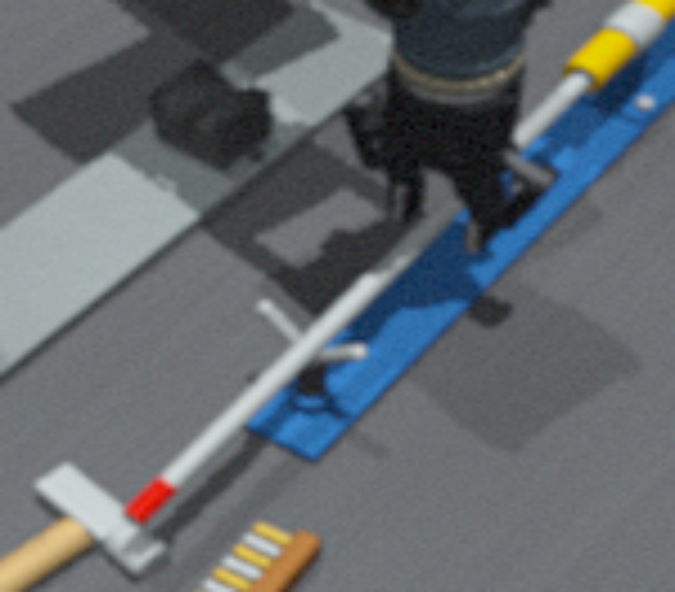

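View pics/w6.png

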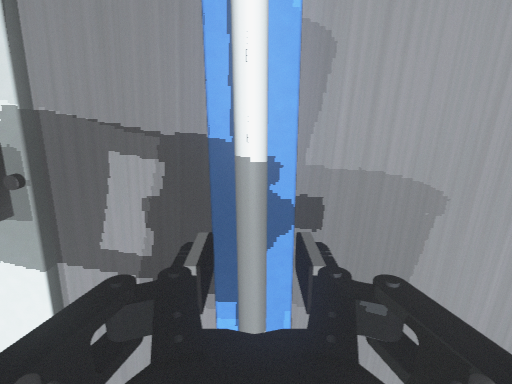

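Bar rests in the V rest and tube; centre at rack x≈0.187. Grip at ≈0.150 and draw the tail free.

Emit:
step_arm:
  rows:
    - [-0.0003,0.006,-0.003,0,0,0,50]
    - [0,0,0,0,0,0,0]
    - [0,0,0,0,0,0,0]
    - [0,0,0,0,0,0,0]
    - [0,0,0,0,0,0,0]
    - [0.0006,-0.01,0,0,0,0,0]
    - [0.0012,-0.02,0,0,0,0,0]
    - [0.0012,-0.02,0,0,0,0,0]
  newtons: 100

```text
time_s: 9.15
eef_pos: [0.6202, -0.0415, 0.0615]
ee_rot: [-2.156, -2.282, 0.0]
contact_force: [0.1, 1.8, -3.8]
width: 0.0112
```

Emit:
step_arm:
  rows:
    - [0.0012,-0.02,0,0,0,0,0]
    - [0.0009,-0.015,0,0,0,0,0]
    - [0.0007,-0.013,0,0,0,0,0]
    - [0,0,0,0,0,0,0]
    - [0,0,0,0,0,0,0]

```text
time_s: 9.65
eef_pos: [0.6231, -0.0902, 0.0616]
ee_rot: [-2.159, -2.28, 0.001]
contact_force: [-0.1, 0.2, -6.8]
width: 0.0111
```

```bash
python3 - <<'E'
from h import *
s,R=st(); im=save('scene','s7'); save('wrist','w7')
cv2.imwrite('pics/s7z.png',cv2.resize(im[140:320,160:330,::-1],None,fx=4,fy=3.3)) 
for c in('scene','top'):
  if c=='top': save('top','t7')
  for q in ('bar_red','bar_centre'): print(c,q,[(np.round(d['xyz'],4),round(d['score'],2), (np.array(d['xyz'][:2])-RO)@RD) for d in spotter.landmark_of(q,c)[:2]])
E
```

```text
t 9.65 tcp [ 0.6231 -0.0902  0.0616] g [ 0.6231 -0.0902  0.0803] rack x 0.2476 y -0.0006 fix x -0.0219 y 0.2004 tooly 3.12 tilt [-1.4e-03  8.0e-04 -1.0e+00] F [-0.1  0.2 -6.8] T [0.25 0.01 0.05] w 0.0111
scene bar_red [(array([ 0.6409, -0.3923,  0.0639]), 0.78, np.float64(0.5502079105043957))]
scene bar_centre [(array([ 0.6229, -0.1274,  0.0793]), 0.85, np.float64(0.28470873698596)), (array([ 0.425 , -0.1122,  0.0018]), 0.67, np.float64(0.2579703801732713))]
top bar_red [(array([ 0.6419, -0.3959,  0.0669]), 0.69, np.float64(0.5538601940555178)), (array([0.6097, 0.1532, 0.0822]), 0.32, np.float64(0.003816880658089245))]
top bar_centre []
```

View pics/s7z.png

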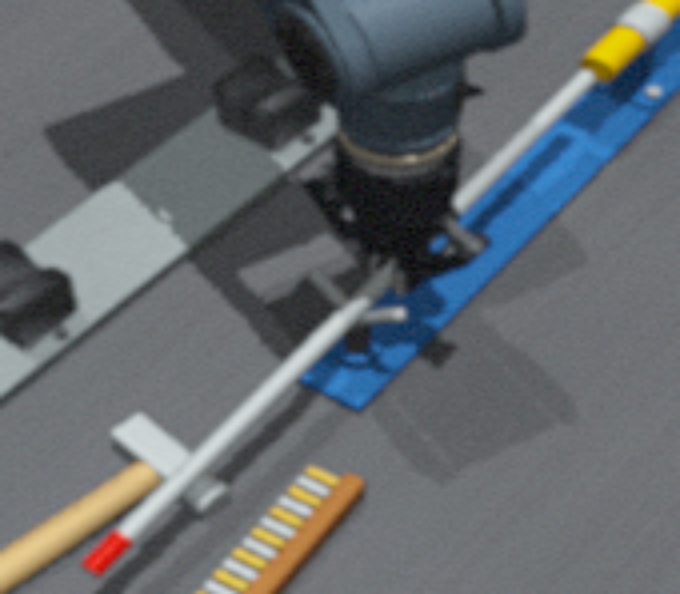

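View pics/w7.png

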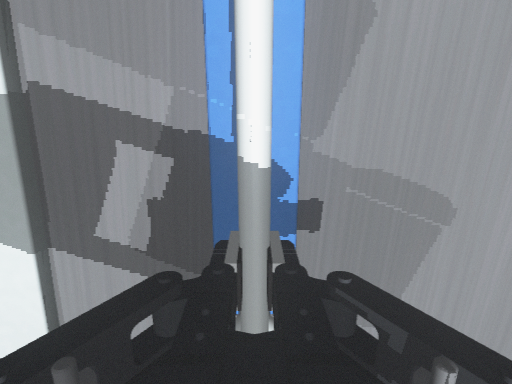

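View pics/t7.png

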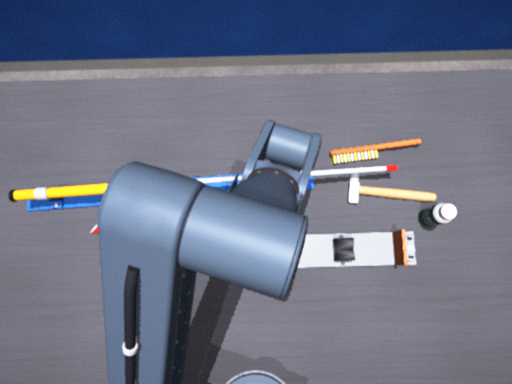

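Centre ≈0.283, the full weight (6.8 N) is on the fingers. Nudge 8 mm further for tail clearance, then lift.

Emit:
step_arm:
  rows:
    - [0.0005,-0.008,0,0,0,0,0]
    - [0,0,0,0,0,0,0]
    - [0,0,0.005,0,0,0,0]
    - [0,0,0.005,0,0,0,0]

```text
time_s: 10.4
eef_pos: [0.6241, -0.0983, 0.0725]
ee_rot: [-2.159, -2.281, 0.0]
contact_force: [-0.1, 0.1, -7.0]
width: 0.011
```

```bash
python3 - <<'E'
from h import *
st()
E
```

```text
t 10.40 tcp [ 0.6241 -0.0983  0.0725] g [ 0.6241 -0.0983  0.0912] rack x 0.2557 y -0.0002 fix x -0.0139 y 0.2012 tooly 3.16 tilt [-4.e-04  3.e-04 -1.e+00] F [-0.1  0.1 -7. ] T [0.25 0.02 0.03] w 0.0110
```

Emit:
step_arm:
  rows:
    - [0,0,0.015,0,0,0,0]
    - [0,0,0.025,0,0,0,0]
    - [0,0,0.025,0,0,0,0]
    - [0,0,0.015,0,0,0,0]
    - [0,0,0,0,0,0,0]

```text
time_s: 10.9
eef_pos: [0.6265, -0.0988, 0.1565]
ee_rot: [2.154, 2.277, 0.005]
contact_force: [0.5, -0.1, -7.4]
width: 0.0114
```

```bash
python3 - <<'E'
from h import *
s,R=st(); im=save('scene','s8'); cv2.imwrite('pics/s8z.png',cv2.resize(im[100:320,160:370,::-1],None,fx=3,fy=2.7))
i=vision.camera_info('scene'); print(proj(i,[[*(RO+.555*RD),.15]]))
for c in('scene','top'):
  if c=='top': save('top','t8')
  for q in ('bar_red','bar_centre'): print(c,q,[(np.round(d['xyz'],4),round(d['score'],2), (np.array(d['xyz'][:2])-RO)@RD) for d in spotter.landmark_of(q,c)[:2]])
E
```

```text
t 10.90 tcp [ 0.6265 -0.0988  0.1565] g [ 0.6264 -0.0987  0.1752] rack x 0.2563 y 0.0021 fix x -0.0134 y 0.2035 tooly 3.20 tilt [ 0.0076 -0.0026 -1.    ] F [ 0.5 -0.1 -7.4] T [ 0.19 -0.02  0.07] w 0.0114
[[176.63654798 297.16808419]]
scene bar_red [(array([ 0.6478, -0.4033,  0.1621]), 0.96, np.float64(0.5615923167660614))]
scene bar_centre [(array([ 0.6265, -0.1322,  0.1785]), 0.93, np.float64(0.28971090155849766)), (array([ 0.6444, -0.4   ,  0.1657]), 0.57, np.float64(0.5580992760416124))]
top bar_red [(array([ 0.6411, -0.4043,  0.1577]), 0.94, np.float64(0.5621990919775791))]
top bar_centre [(array([ 0.6275, -0.1303,  0.1674]), 0.65, np.float64(0.28787258349647493))]
```

View pics/s8z.png

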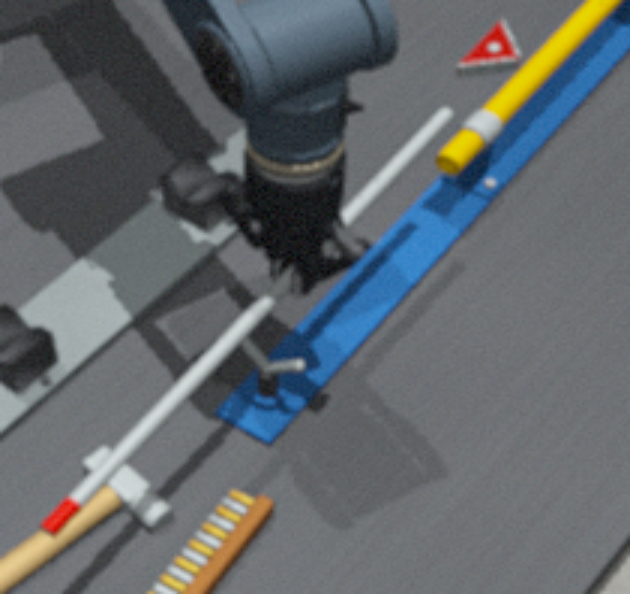

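Bar is free, tail clear of the tube (zoom tail at (447,113)), tilted ~2.8° red end down. Transit to above the fixture, levelling and yawing −2.5°.

Emit:
step_arm:
  rows:
    - [-0.01,0.002,0,-0.4,0,-0.3,0]
    - [-0.025,0.006,0,-0.4,0,-0.3,0]
    - [-0.034,0.008,0,-0.4,0,-0.4,0]
    - [-0.036,0.009,0,-0.4,0,-0.4,0]
    - [-0.036,0.009,0,-0.4,0,-0.4,0]
    - [-0.034,0.008,0,-0.4,0,-0.4,0]
    - [-0.02,0.005,0,-0.4,0,-0.3,0]
    - [-0.01,0.002,0,0,0,0,0]

```text
time_s: 12.0
eef_pos: [0.4155, -0.0477, 0.1522]
ee_rot: [2.186, 2.213, -0.058]
contact_force: [-0.2, -0.7, -7.6]
width: 0.011
```

Emit:
step_arm:
  rows:
    - [0,0,0,0,0,0,0]
    - [0,0,0,0,0,0,0]

```text
time_s: 12.2
eef_pos: [0.4214, -0.0501, 0.1528]
ee_rot: [2.182, 2.208, -0.052]
contact_force: [-0.3, -0.8, -7.4]
width: 0.0112
```

```bash
python3 - <<'E'
from h import *
s,R=st(); im=save('scene','s9'); cv2.imwrite('pics/s9z.png',cv2.resize(im[100:320,80:310,::-1],None,fx=3,fy=2.7))
for c in('scene','top'):
  if c=='top': save('top','t9')
  for q in ('bar_red','bar_centre'): 
    for d in spotter.landmark_of(q,c)[:2]:
      f=np.array(d['xyz'][:2])-FO; print(c,q,np.round(d['xyz'],4),round(d['score'],2),'fix',f@FD,FD[0]*f[1]-FD[1]*f[0])
E
```

```text
t 12.20 tcp [ 0.4214 -0.0501  0.1528] g [ 0.4214 -0.0491  0.1715] rack x 0.1948 y -0.1997 fix x -0.0654 y -0.0009 tooly 0.68 tilt [ 0.0028 -0.0502 -0.9987] F [-0.3 -0.8 -7.4] T [ 0.28 -0.05 -0.  ] w 0.0112
scene bar_red [ 0.4279 -0.3525  0.1733] 0.62 fix 0.23804065260393006 0.0021581723506429564
scene bar_centre [ 0.4205 -0.0833  0.1722] 0.87 fix -0.031226727333648657 -0.0021404438861975087
top bar_red [ 0.426  -0.3532  0.1728] 0.73 fix 0.23871872021767188 0.0002502351632086919
```

View pics/s9z.png

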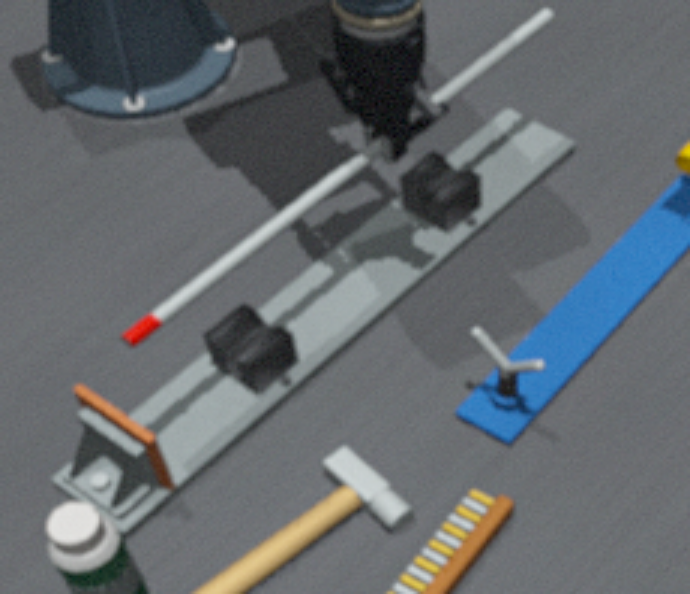

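View pics/t9.png

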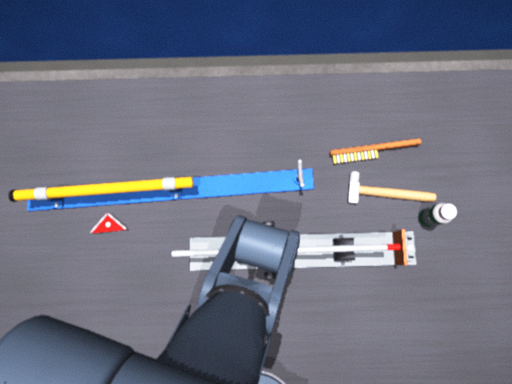

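Bar level over the fixture, red end at fixture x≈0.238, aligned within ~2 mm. Descend, slowly at the end.

Emit:
step_arm:
  rows:
    - [0.001,0,-0.015,0,0,0,0]
    - [0,0,-0.025,0,0,0,0]
    - [0,0,-0.025,0,0,0,0]
    - [0,0,-0.018,0,0,0,0]
    - [0,0,-0.01,0,0,0,0]
    - [0,0,-0.004,0,0,0,0]
    - [0,0,0,0,0,0,0]

```text
time_s: 13.2
eef_pos: [0.4207, -0.0494, 0.0551]
ee_rot: [2.184, 2.21, -0.055]
contact_force: [-0.8, 0.4, -7.3]
width: 0.0113
```

```bash
python3 - <<'E'
from h import *
s,R=st(); im=save('scene','s10'); cv2.imwrite('pics/s10z.png',cv2.resize(im[100:320,80:310,::-1],None,fx=3,fy=2.7))
for c in('scene','top'):
  if c=='top': save('top','t10')
  for q in ('bar_red',): 
    for d in spotter.landmark_of(q,c)[:2]:
      f=np.array(d['xyz'][:2])-FO; print(c,q,np.round(d['xyz'],4),round(d['score'],2),'fix',f@FD,FD[0]*f[1]-FD[1]*f[0])
E
```

```text
t 13.20 tcp [ 0.4207 -0.0494  0.0551] g [ 0.4207 -0.0485  0.0738] rack x 0.1941 y -0.2003 fix x -0.0661 y -0.0016 tooly 0.69 tilt [-0.0011 -0.0489 -0.9988] F [-0.8  0.4 -7.3] T [ 0.34 -0.04 -0.05] w 0.0113
scene bar_red [ 0.4234 -0.3517  0.0745] 0.84 fix 0.23718887054746154 -0.0023323139624726098
scene bar_red [0.6122 0.1573 0.0865] 0.4 fix -0.26960258809985677 0.1923182895354963
top bar_red [ 0.4268 -0.3539  0.073 ] 0.77 fix 0.2394278889108662 0.0010421188444353622
top bar_red [0.6113 0.1572 0.0812] 0.46 fix -0.26951296176083495 0.19141719735411106
```

View pics/s10z.png

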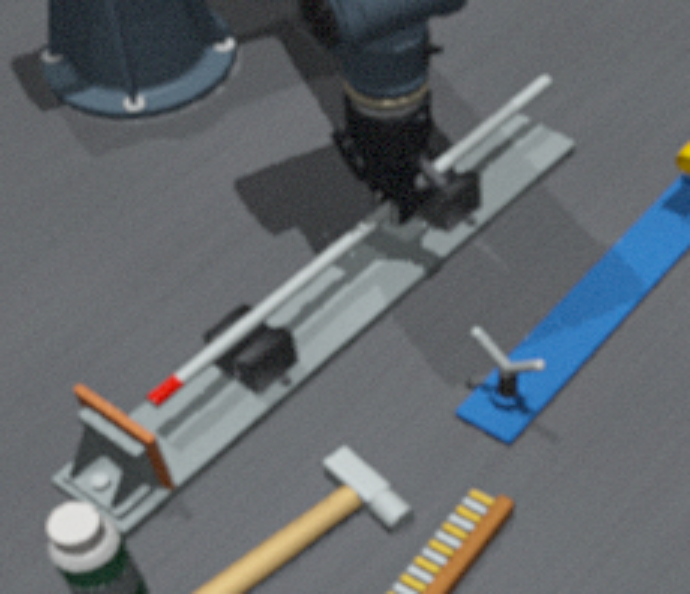

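Emit:
step_arm:
  rows:
    - [0.0015,0,-0.004,0,0,0,0]
    - [0,0,-0.004,0,0,0,0]
    - [0,0,-0.003,0,0,0,0]
    - [0,0,0,0,0,0,0]

```text
time_s: 13.8
eef_pos: [0.4214, -0.0491, 0.0439]
ee_rot: [2.185, 2.211, -0.056]
contact_force: [-0.5, -0.2, -7.4]
width: 0.0114
```

Emit:
step_arm:
  rows:
    - [0,0,-0.0015,0,0,0,0]
    - [0,0,-0.0005,0,0,0,0]
    - [0,0,0,0,0,0,0]

```text
time_s: 14.1
eef_pos: [0.4217, -0.0492, 0.0422]
ee_rot: [2.184, 2.211, -0.055]
contact_force: [-1.0, 0.8, -6.6]
width: 0.0111
```

```bash
python3 - <<'E'
from h import *
st()
E
```

```text
t 14.10 tcp [ 0.4217 -0.0492  0.0422] g [ 0.4217 -0.0483  0.0609] rack x 0.1940 y -0.1993 fix x -0.0662 y -0.0005 tooly 0.68 tilt [-0.0013 -0.0488 -0.9988] F [-1.   0.8 -6.6] T [ 0.27  0.04 -0.04] w 0.0111
```

Still mostly carried, first light contact perhaps. Another 1–2 mm.

Emit:
step_arm:
  rows:
    - [0,0,-0.001,0,0,0,0]
    - [0,0,-0.0005,0,0,0,0]
    - [0,0,0,0,0,0,0]

```text
time_s: 14.4
eef_pos: [0.4219, -0.0493, 0.0408]
ee_rot: [2.184, 2.21, -0.055]
contact_force: [0.3, -0.9, -6.5]
width: 0.0107
```

```bash
python3 - <<'E'
from h import *
s,R=st(); im=save('scene','s11'); cv2.imwrite('pics/s11z.png',cv2.resize(im[150:290,100:280,::-1],None,fx=4,fy=4))
E
```

```text
t 14.40 tcp [ 0.4219 -0.0493  0.0408] g [ 0.4219 -0.0484  0.0595] rack x 0.1941 y -0.1990 fix x -0.0661 y -0.0003 tooly 0.67 tilt [-7.000e-04 -4.890e-02 -9.988e-01] F [ 0.3 -0.9 -6.5] T [ 0.34 -0.11 -0.05] w 0.0107
```

View pics/s11z.png

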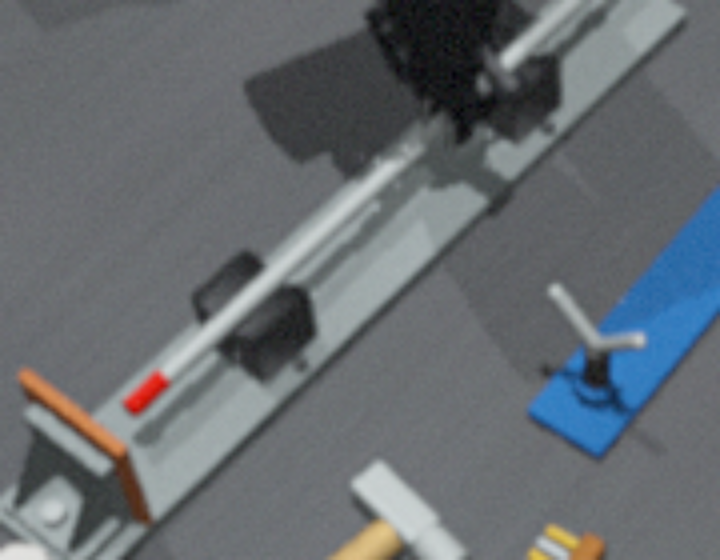

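Emit:
step_arm:
  rows:
    - [0,0,-0.001,0,0,0,0]
    - [0,0,-0.0005,0,0,0,0]
    - [0,0,0,0,0,0,0]

```text
time_s: 14.75
eef_pos: [0.4229, -0.0495, 0.0396]
ee_rot: [2.183, 2.208, -0.053]
contact_force: [2.9, 1.7, -1.5]
width: 0.0111
```

Emit:
step_arm:
  rows:
    - [0,0,-0.001,0,0,0,0]
    - [0,0,0,0,0,0,0]

```text
time_s: 14.95
eef_pos: [0.423, -0.0495, 0.0395]
ee_rot: [2.182, 2.208, -0.052]
contact_force: [2.5, 2.4, 10.0]
width: 0.0114
```

Bar is seated (load reversed to +10 N up). Let go.

Emit:
step_arm:
  rows:
    - [0,0,0,0,0,0,50]
    - [0,0,0,0,0,0,50]
    - [0,0,0,0,0,0,50]
    - [0,0,0,0,0,0,50]
    - [0,0,0,0,0,0,50]
    - [0,0,0,0,0,0,50]

```text
time_s: 15.55
eef_pos: [0.4216, -0.0492, 0.0382]
ee_rot: [2.184, 2.211, -0.056]
contact_force: [0.4, 0.1, 0.3]
width: 0.0429
```

```bash
python3 - <<'E'
from h import *
s,R=st(); im=save('scene','s12'); cv2.imwrite('pics/s12z.png',cv2.resize(im[150:290,100:280,::-1],None,fx=4,fy=4))
save('wrist','w12')
for c in('scene','top'):
  if c=='top': save('top','t12')
  for q in ('bar_red','bar_centre'): 
    for d in spotter.landmark_of(q,c)[:1]:
      f=np.array(d['xyz'][:2])-FO; print(c,q,np.round(d['xyz'],4),round(d['score'],2),'fix',f@FD,FD[0]*f[1]-FD[1]*f[0])
E
```

```text
t 15.55 tcp [ 0.4216 -0.0492  0.0382] g [ 0.4216 -0.0483  0.0569] rack x 0.1940 y -0.1994 fix x -0.0662 y -0.0006 tooly 0.68 tilt [-0.0015 -0.0487 -0.9988] F [0.4 0.1 0.3] T [0.04 0.03 0.01] w 0.0429
scene bar_red [ 0.4267 -0.3531  0.0574] 0.82 fix 0.23862679009498697 0.0009513406135820157
scene bar_centre [ 0.4187 -0.0828  0.0626] 0.95 fix -0.031747428214146806 -0.003934565006146866
top bar_red [ 0.4294 -0.3568  0.0551] 0.75 fix 0.24235764569815996 0.0036085414844746104
```

View pics/s12z.png

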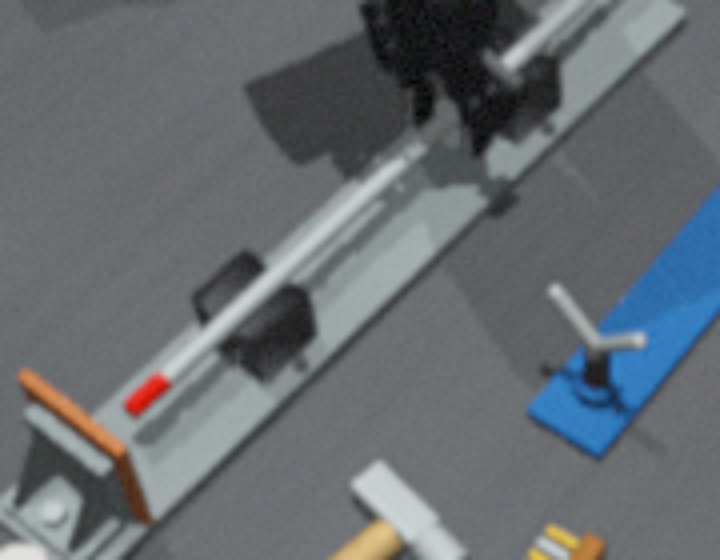

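View pics/w12.png

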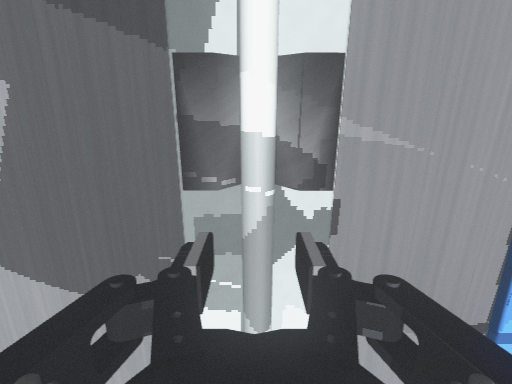

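Wrist view: bar (centre col 258) sits in the V groove (block cols 175–345), straight and seated; red end ~30 mm short. Light regrip and slide.

Emit:
step_arm:
  rows:
    - [0.001,0,0.001,0,0,0,0]
    - [0,0,0,0,0,0,0]
    - [0,0,0,0,0,0,0]
    - [0,-0.003,0,0,0,0,0]
    - [0,-0.005,0,0,0,0,0]
    - [0,-0.005,0,0,0,0,0]
    - [0,-0.005,0,0,0,0,0]
    - [0,-0.003,0,0,0,0,0]
  newtons: 20

```text
time_s: 16.7
eef_pos: [0.4231, -0.0698, 0.0394]
ee_rot: [2.185, 2.209, -0.053]
contact_force: [2.7, 6.3, 1.5]
width: 0.0134
```

Emit:
step_arm:
  rows:
    - [0,-0.002,0,0,0,0,0]
    - [0,-0.002,0,0,0,0,0]
    - [0,0,0,0,0,0,0]

```text
time_s: 17.0
eef_pos: [0.4232, -0.0739, 0.0394]
ee_rot: [2.184, 2.209, -0.053]
contact_force: [3.1, 3.6, 2.1]
width: 0.0128
```

```bash
python3 - <<'E'
from h import *
s,R=st(); im=save('scene','s13'); cv2.imwrite('pics/s13z.png',cv2.resize(im[210:290,95:195,::-1],None,fx=7,fy=7,interpolation=cv2.INTER_CUBIC))
E
```

```text
t 17.00 tcp [ 0.4232 -0.0739  0.0394] g [ 0.4232 -0.073   0.0581] rack x 0.2187 y -0.1992 fix x -0.0415 y 0.0007 tooly 0.64 tilt [ 2.000e-04 -4.860e-02 -9.988e-01] F [3.1 3.6 2.1] T [ 0.62 -0.29 -0.04] w 0.0128
```

View pics/s13z.png

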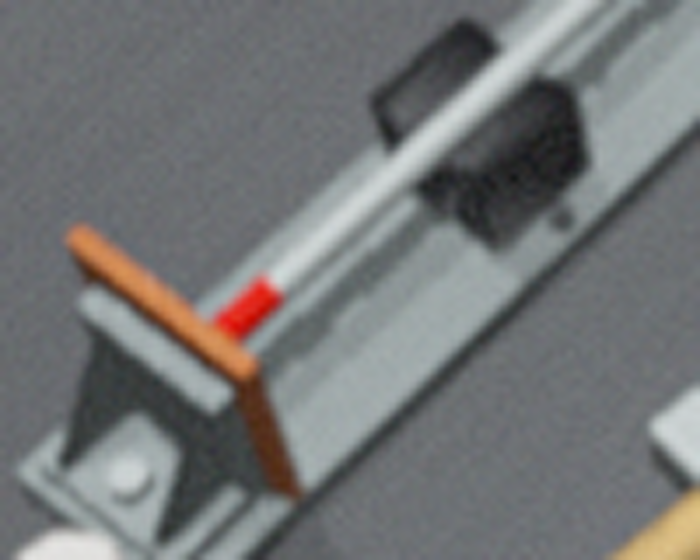

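Bar slides along; still a few mm to the plate. Creep on until the force rises.

Emit:
step_arm:
  rows:
    - [0,-0.002,0,0,0,0,0]
    - [0,-0.002,0,0,0,0,0]
    - [0,0,0,0,0,0,0]

```text
time_s: 17.35
eef_pos: [0.4233, -0.078, 0.0395]
ee_rot: [2.184, 2.209, -0.054]
contact_force: [1.6, 4.5, 2.5]
width: 0.0129
```

Emit:
step_arm:
  rows:
    - [0,-0.002,0,0,0,0,0]
    - [0,-0.001,0,0,0,0,0]
    - [0,0,0,0,0,0,0]

```text
time_s: 17.65
eef_pos: [0.4233, -0.0808, 0.0395]
ee_rot: [2.184, 2.209, -0.053]
contact_force: [3.3, 6.5, 3.0]
width: 0.0133
```

Emit:
step_arm:
  rows:
    - [0,-0.002,0,0,0,0,0]
    - [0,-0.001,0,0,0,0,0]
    - [0,0,0,0,0,0,0]

```text
time_s: 17.95
eef_pos: [0.4232, -0.0817, 0.0394]
ee_rot: [2.187, 2.208, -0.051]
contact_force: [8.2, 19.6, 2.7]
width: 0.0134
```

Force jumped to ~20 N after 32.5 mm travel, which matches the expected gap. One more small push to confirm, then release.

Emit:
step_arm:
  rows:
    - [0,-0.001,0,0,0,0,0]
    - [0,0,0,0,0,0,0]

```text
time_s: 18.15
eef_pos: [0.4232, -0.0824, 0.0394]
ee_rot: [2.187, 2.209, -0.051]
contact_force: [8.4, 20.7, 2.7]
width: 0.013
```

```bash
python3 - <<'E'
from h import *
s,R=st()
E
```

```text
t 18.15 tcp [ 0.4232 -0.0824  0.0394] g [ 0.4232 -0.0816  0.058 ] rack x 0.2273 y -0.1997 fix x -0.0329 y 0.0006 tooly 0.56 tilt [ 5.000e-04 -4.620e-02 -9.989e-01] F [ 8.4 20.7  2.7] T [ 3.12 -1.27  0.07] w 0.0130
```

Emit:
step_arm:
  rows:
    - [0,0,0,0,0,0,60]
    - [0,0,0,0,0,0,60]
    - [0,0,0,0,0,0,60]
    - [0,0,0,0,0,0,60]
    - [0,0,0.01,0,0,0,60]
    - [0,0,0.025,0,0,0,60]
    - [0,0,0.035,0,0,0,60]
    - [0,0,0.035,0,0,0,60]

```text
time_s: 18.95
eef_pos: [0.4221, -0.0851, 0.1457]
ee_rot: [2.186, 2.211, -0.056]
contact_force: [0.4, -0.3, 0.4]
width: 0.0513
```

Emit:
step_arm:
  rows:
    - [0,0.03,0.03,0,0,0,60]
    - [0,0.04,0.03,0,0,0,60]
    - [0,0.04,0.03,0,0,0,60]
    - [0,0.04,0.03,0,0,0,60]
    - [0,0.03,0.02,0,0,0,60]
    - [0,0,0,0,0,0,60]
    - [0,0,0,0,0,0,60]

```text
time_s: 19.65
eef_pos: [0.4222, 0.095, 0.2849]
ee_rot: [2.181, 2.212, -0.054]
contact_force: [-0.4, 0.0, -0.5]
width: 0.0512
```

```bash
python3 - <<'E'
from h import *
s,R=st(); im=save('scene','s14'); cv2.imwrite('pics/s14z.png',cv2.resize(im[210:290,95:195,::-1],None,fx=7,fy=7,interpolation=cv2.INTER_CUBIC))
im=None
for c in('scene','top'):
  if c=='top': im=save('top','t14')
  for q in ('bar_red','bar_centre'): 
    for d in spotter.landmark_of(q,c)[:1]:
      f=np.array(d['xyz'][:2])-FO; print(c,q,np.round(d['xyz'],4),round(d['score'],2),'fix',f@FD,FD[0]*f[1]-FD[1]*f[0])
cv2.imwrite('pics/t14z.png',cv2.resize(im[215:285,350:450,::-1],None,fx=7,fy=7,interpolation=cv2.INTER_CUBIC))
E
```

```text
t 19.65 tcp [0.4222 0.095  0.2849] g [0.4222 0.096  0.3036] rack x 0.0500 y -0.1903 fix x -0.2105 y 0.0016 tooly 0.79 tilt [ 1.000e-04 -4.930e-02 -9.988e-01] F [-0.4  0.  -0.5] T [0.02 0.01 0.07] w 0.0512
scene bar_red [ 0.4256 -0.382   0.0566] 0.96 fix 0.26751220191606184 -0.00048148314630882356
scene bar_centre [ 0.4218 -0.1158  0.0595] 0.57 fix 0.0012860910495985625 -0.0012148949798819672
top bar_red [ 0.4282 -0.3906  0.0559] 0.8 fix 0.2761415805371953 0.002019281659330692
top bar_centre [ 0.4279 -0.1116  0.0584] 0.7 fix -0.00284336489992563 0.004933079772907698
```

View pics/s14z.png

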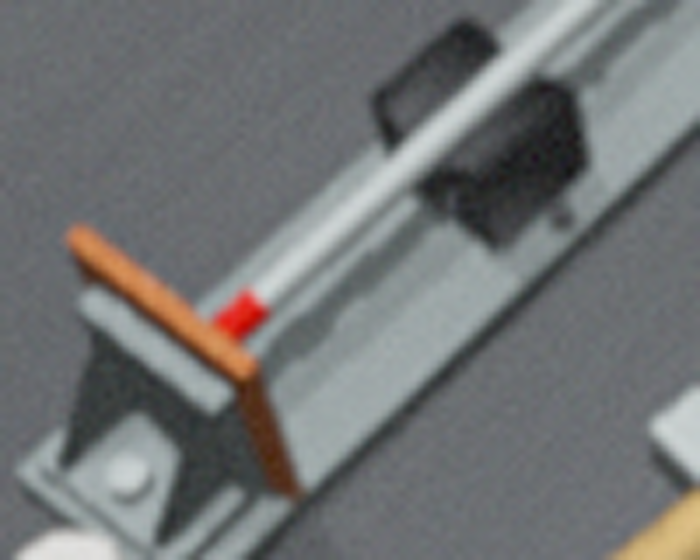

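View pics/t14z.png

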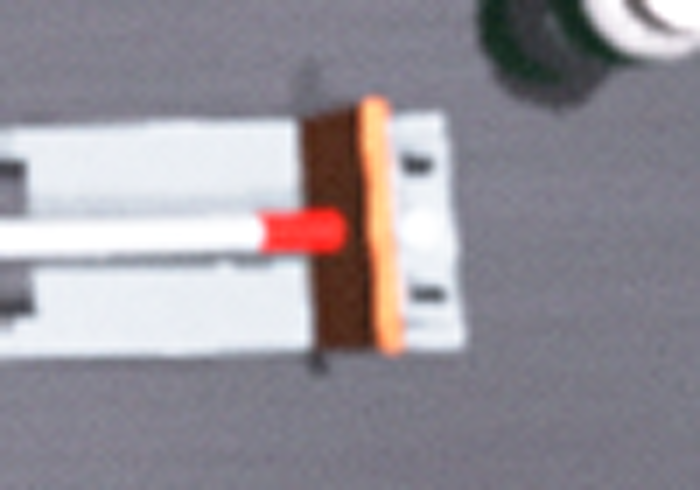

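View pics/s14.png

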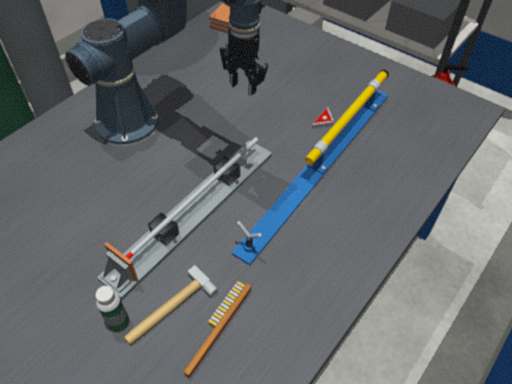

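Scene and top views: the red end touches the plate at (128,256) in scene, and at col ≈398 in top, where the plate face should be at that height. The bar lies in both blocks and the bystanders are unmoved. Hand in.

```bash
python3 - <<'E'
from h import *
print(ticket.finish_job())
E
```

```text
the job is handed in; nothing more can be done
None
```

The job is handed in at about 20 s of the 61 s allowed; no verdict came back.

**What I did**
- I drew the bar out with three grips. The grip change after the red end passed the V rest came with the red end at about 0.46 m and the middle at about 0.19 m in the rack frame.
- The last grip was about 35 mm behind the bar's middle. The tail came free there with the bar within about 3° of level.
- I laid the bar in both V-blocks about 30 mm short of the plate, seeing about 10 N on contact, and let go.
- I gripped it again at 20 N and slid it 32.5 mm to the plate, where the force rose to about 20 N. Then I let go and moved the arm clear.

**Last checks**
- **Position along the groove:** the scene camera put the red end at fixture x = 0.2675 m and the top camera at 0.276 m. The plate is at 0.270 m. They disagree by more than the networks' stated accuracy of about 4 mm, so the gap under 3 mm rests mainly on the force stop and the close-up pictures.
- **Height:** about 56 mm at the red end and 59 mm at the middle.
- **Sideways:** within 2 mm of the groove line in all readings except the top camera's for the middle, which was 4.9 mm off. The pictures show the bar centred in the grooves.
- **Bystanders:** the hammer, brush, can and magnet look unmoved in the last scene picture; I did not measure them again.

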